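# Isolate the pump test stand and hold its guard half open

### The job

Switch the pump test stand off at the isolator beside it: turn the handle on top a quarter turn clockwise, seen from above, until it sits in its off position. Only then lift the stand's hinged guard by its bar handle, and finish holding it still at 45 degrees open so that a mechanic can look in at the pump: it falls shut if let go, so keep hold of it at the end, and never swing it past 60 degrees. Leave the wrench, the can and the jar where they are.

Things in the scene. Friction and masses are not known exactly. Their poses are not given: they have to be found in the camera images.
- stand: Pump test stand, fixed: open grey steel box 220 (x) by 240 (y) by 100 mm high, walls 6 mm, a copper-coloured pump inside, a manifold 35 mm deep and 50 mm high on its back. Origin: centre of the underside, on the bench; x points from its front (handle side) to its back (hinge side), z up. Stands left or right of the isolator, turned up to 0.25 rad.
- guard (a joint): Angle of the stand's guard, rad: 0 lies shut on the box, grows as it opens upward about its back edge (0.785 = 45 degrees), stop at 1.35. The guard is a steel frame 220 by 240 by 8 mm with a clear window, about 0.6 kg (may vary by a quarter), on a free hinge: it falls shut by its weight.
- guard_hinge (a point): Middle of the guard's hinge line, at the top of the back wall of the stand (height 100 mm). The hinge line runs level along the stand's y axis.
- guard_handle (a point): Middle of the guard's handle: round steel bar, diameter 14 mm, parallel to the hinge line, on two arms (110 mm clear between them) 50 mm in front of the guard's front edge. Shut, it is 106 mm above the bench with nothing under it, 270 mm in front of the hinge line and 6 mm above it. It moves with the guard on that circle. Fingers fit before and behind it from above; it turns in the grip.
- switch_box: Isolator housing, fixed to the bench: grey steel box 100 by 100 by 70 mm high. Origin: centre of the underside; z up. White ticks on its top: on its x side (far side) for on, on its -y side (right side seen from the robot) for off. Turned up to about 0.35 rad.
- isolator (a joint): Angle of the isolator handle, rad: 0 = on (along the housing's x axis), 1.571 = off (along its y axis), growing clockwise seen from above, stops at both ends. A sprung detent holds it at each end: it takes up to about 0.2 N m to pass the middle, and from beyond the middle it snaps to the nearer end when let go.
- isolator_grip (a point): Grip point of the isolator handle, on its vertical axis of turning, 102 mm above the bench: a grey plastic bar 72 mm long, 16 mm wide, from 82 to 118 mm above the bench, over a 44 mm disc. The frame turns with the handle: x along the bar, y across it, z up.
- wrench: Bystander: steel wrench 150 mm long lying flat on the bench in front of the robot. Leave alone.
- oil_can: Bystander: can, 68 mm in diameter, 120 mm high, standing on the bench at one side. Origin: centre of its underside. Leave alone.
- jar: Bystander: glass jar with a steel cap, 64 mm in diameter, 90 mm high, standing on the bench at the other side. Origin: centre of its underside. Leave alone.
Things that resemble listed ones, but are neither listed nor needed, are in the scene too. Several things look just like the switch_box: the one meant starts farthest to the robot's right.

How it is judged (in metres and radians):
On the way:
1. the isolator handle sits in its off position, the guard still shut (value of joint isolator above 1.4 rad and value of joint guard below 0.12 rad), for 0.2 s.
At the end, for the whole second after the job is handed in: The isolator handle is in its off position (over 1.4 rad); the guard is held still (under 0.1 rad/s) between 37.5 and 52.5 degrees open by the gripper's fingers, which bear on it with more than 0.5 N; the program ends holding it (value of joint isolator above 1.4 rad and value of joint guard between 0.655 and 0.915 rad and velocity of joint guard between -0.1 and 0.1 rad/s and contact force between the fingers and stand above 0.5 N); the arm keeps its last pose, push and grip.
It fails at once if the guard was lifted (over 0.15 rad) while the isolator was not off (value of joint guard above 0.15 rad and value of joint isolator below 1.3 rad).
It fails at once if the guard was swung past 60 degrees (rule: 63 degrees) (value of joint guard above 1.1 rad).
It fails at once if the wrench, can or jar was moved by more than 30 mm (distance of any of wrench, oil_can, jar from where it was at the start of the episode above 0.03 m).
It also fails if it takes over 50 s, if anything falls off the work surface, if the arm or the gripper's body presses on something with over 40 N, if the wrist force passes 120 N, or if a joint passes its speed limit or range.

### The arm

A 7-joint arm with a two-finger parallel gripper is mounted at the origin on the work surface. World frame = base frame: x ahead of the robot, y to its left, z up, the work surface at z = 0. Lengths are in mm, angles in rad, forces in N, time in s.
With the tool pointing down it reaches from about 425 to 875 mm from the base axis. Payload 9.9 kg.
Tool frame: the origin (TCP) lies midway between the tips of the shut fingers; the grasp point (between the pads) lies 19 mm behind it; z points along the fingers, y is the line along which they close (so a half turn about z gives the same grasp; the last joint's range is limited). The gripper opens to 85 mm and grips with 20 to 120 N. Pads are 22 mm wide; open, the fingers measure 114 mm over their backs; the gripper's body (76 mm by 85 mm) begins 54 mm behind the grasp point. The pads swing forward as they close: fully open they stand 13 mm farther back than shut.
Start: joints at [-1.267, 0.576, 0.025, 1.437, -0.015, 1.129, -0.057], TCP at [255.246, 624.882, 208.689] pointing down, gripper open.
Joint ranges: [-2.76, 2.76], [-0.34, 2.15], [-1.52, 1.57], [0.19, 2.46], [-1.09, 4.23], [0.17, 1.99], [-2.82, 2.82]. Speed limits (rad/s): [2.22, 2.22, 3.01, 3.01, 3.14, 3.14, 3.14].

### API

Orientations are given as a 3x3 rotation matrix whose columns are the frame's x, y, z axes.
In Python, from workcell import monitor, camera, order gives the robot as it stands.
- The arm moves only by the tool step_arm, never from a script. Its argument "plan" is a list of rows, each a list of 5 numbers: the closure, from 0 (fully open) to 1 (shut), then the shift along the world's x, y, z in mm, then the turn about the world's z in degrees. A call has 1 to 8 rows; each row is the pose to reach, as a shift and turn from the pose commanded when the call began; what a row does not reach only later rows make up. A row lasts 1/8 s, in which the tool goes at most 62.5 mm and 10.7 degrees, less where a joint would pass 70% of its speed; a pose out of reach is approached as far as the arm can. A call with a gripper value outside its range is refused whole. The fingers move at their own pace and stop on an object; "squeeze" is the grip in N (left out, the last holds). Time passes only in rows, so rows that repeat a pose let the fingers close. It gives the time, the measured TCP pose, the force, the opening and the grip force at its end, in the units of the state.
- monitor.read_state(): the state, without advancing time (a new reading comes with each control period).
- camera(name): name is "scene" or "top"; returns a dict with "image" (384x512x3 uint8, red, green, blue), "depth" (384x512 float32, mm along the optical axis (not along the pixel's ray), 0 where there is no reading), "intrinsics" (3x3 intrinsics, pixels), "pose" (4x4, takes a point from camera to world coordinates). Camera axes: x right, y up, looking along -z (the intrinsics and any distortion apply to the point x, -y, -z); pixel columns grow to the right and rows downward; lengths in mm; the calibration is good to about 2 mm. A picture is of the moment at which its call begins.
- order.close_job(): hands the job in; it is judged then, once.
The state is a dict: "t": time; "joint_pos": joint angles; "dq": joint speeds; "effort": joint torques, N m; "tcp_pos": TCP position; "eef_rot": TCP orientation; "contact_force": force on the tool from outside, world axes, zero at the start; "torque": the same for the moment, N m; "gripper_width": opening from 0.0 (shut) to 1.0 (fully open); "gripper_force": force on a finger pad.
Only numpy, scipy, OpenCV 4.12 (cv2) and the standard library are available. Lean on these libraries where they do the work, as an engineer would, in place of code of your own. Each camera call takes 0.05 s, during which the arm holds its last target. There are 200 camera calls.

## Working session

There is one attempt and no reset: what is moved stays moved. The work goes in short steps, Python scripts to look and compute and a tool call to move; the robot and the scene stay as the last step left them, time stands still between calls to the robot, and variables do not carry over. Pictures are saved under pics/ and viewed, at most 10 in all, crops included, and the job is handed in when it is done.

Besides the shell and the picture viewer there is one more tool, called after "Emit:" by a JSON object that holds its "op" and its "data". step_arm: Moves the arm, as the interface text tells. Its arguments: {"type":"object","properties":{"plan":{"type":"array"},"squeeze":{"type":"number"}},"required":["plan"]}

```bash
mkdir -p pics; cat > h.py <<'E'
import numpy as np, cv2
from workcell import monitor, camera, order
def cloud(c):
    d=c["depth"].astype(float);K=c["intrinsics"];T=np.array(c["pose"])
    v,u=np.mgrid[:d.shape[0],:d.shape[1]]
    P=np.stack([(u-K[0][2])/K[0][0]*d,-(v-K[1][2])/K[1][1]*d,-d],-1)
    W=P@T[:3,:3].T+T[:3,3]; W[d==0]=np.nan
    return W
def save(n,im,s=1):
    cv2.imwrite(f"pics/{n}.png",cv2.resize(im[:,:,::-1],None,fx=s,fy=s,interpolation=cv2.INTER_CUBIC))
E
python3 - <<'E'
from h import *
s=monitor.read_state();print(s["t"],s["tcp_pos"],s["eef_rot"],s["contact_force"],s["gripper_width"])
for n in("top","scene"):
    c=camera(n);np.savez(f"{n}0.npz",**{k:np.array(v) for k,v in c.items()});save(n+"0",c["image"],1.5);print(np.array(c["pose"]).round(2))
E
```

```text
0.0 [255.04549    624.44226948 207.85708423] [[-9.25790352e-01  3.78036963e-01 -5.28679292e-04]
 [ 3.78037322e-01  9.25789090e-01 -1.53110521e-03]
 [-8.93688436e-05 -1.61734294e-03 -9.99998688e-01]] [ 0.39365954 -0.81293827  0.53270591] 1.0025418737369067
[[ 1.00000e-02  9.90000e-01 -1.20000e-01  3.82470e+02]
 [-1.00000e+00  1.00000e-02  0.00000e+00  1.99000e+00]
 [ 1.00000e-02  1.20000e-01  9.90000e-01  1.86356e+03]
 [ 0.00000e+00  0.00000e+00  0.00000e+00  1.00000e+00]]
[[ 5.70000e-01 -6.80000e-01  4.70000e-01  1.07297e+03]
 [ 8.20000e-01  4.70000e-01 -3.20000e-01 -3.20280e+02]
 [-0.00000e+00  5.60000e-01  8.30000e-01  9.68440e+02]
 [ 0.00000e+00  0.00000e+00  0.00000e+00  1.00000e+00]]
```

View pics/top0.png

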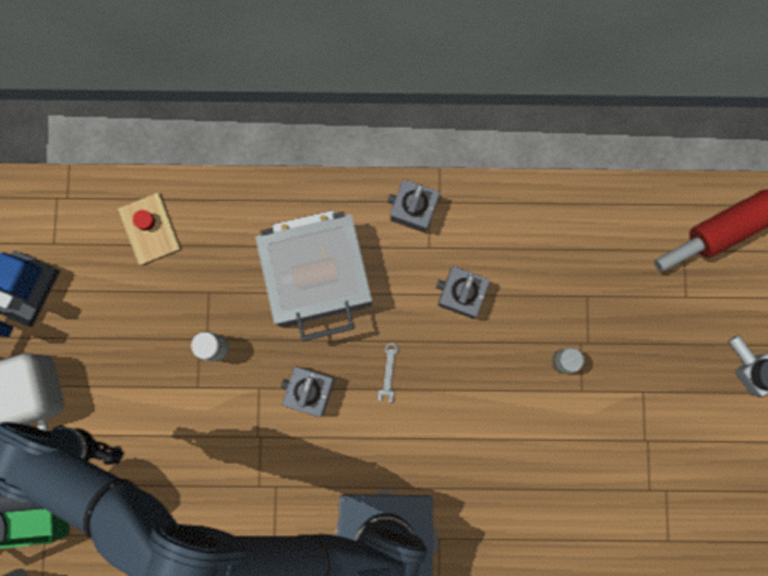

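View pics/scene0.png

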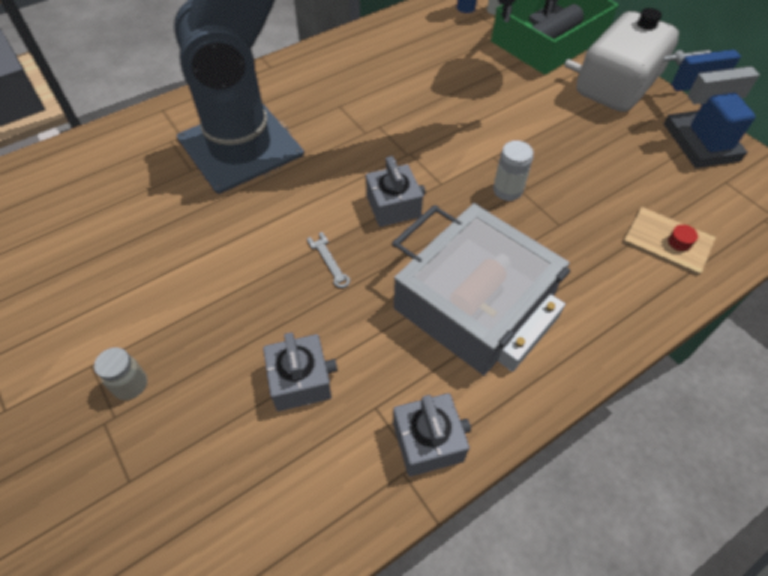

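Top view (in view pixels): the three isolator look-alikes are at (415,205), (464,292) and (308,390). The rightmost, (464,292), is the one meant, and it shows at (297,370) in the scene view. The stand is at (315,270) with its bar handle at (327,328). The wrench is at (388,373), and the can and jar are at (208,347) and (570,361). Next I'll measure and check the crop.

```bash
python3 - <<'E'
from h import *
c=dict(np.load("top0.npz"));s=dict(np.load("scene0.npz"))
im=c["image"];a=im[165:225,280:340];b=s["image"][210:280,165:235]
save("crop",np.hstack([cv2.resize(a,(380,380)),cv2.resize(b,(380,380))]))
Wt,Ws=cloud(c),cloud(s)
for n,W in(("top",Wt),("scene",Ws)):
    print(n)
    for (u,v) in [(277,137),(309,195),(205,260)]:
        if n=="top": ctr=W[v,u,:2]; 
        else: ctr=Wt[v,u,:2]
        near=np.linalg.norm(W[...,:2]-ctr,axis=-1)<90
        z=W[...,2]
        top=W[near&(z>60)&(z<76)]; bar=W[near&(z>106)&(z<128)&(np.linalg.norm(W[...,:2]-ctr,axis=-1)<65)]
        print("box",len(top), np.array(cv2.minAreaRect(top[:,:2].astype(np.float32))[0]).round(1),cv2.minAreaRect(top[:,:2].astype(np.float32))[1:])
        if len(bar)>4: print(" bar",len(bar),np.median(bar,0).round(1),cv2.minAreaRect(bar[:,:2].astype(np.float32)), np.degrees(np.arctan2(*np.linalg.svd(bar[:,:2]-bar[:,:2].mean(0))[2][0][::-1])))
    z=W[...,2];m=(W[...,0]>430)&(W[...,0]<900)&(W[...,1]>20)&(W[...,1]<350)
    g=W[m&(z>95)&(z<125)]
    g=g[(np.abs(g[:,0]-650)<190)]
    print("guard",len(g),cv2.minAreaRect(g[:,:2].astype(np.float32)),np.percentile(g[:,2],[5,50,95]))
# handle: dark pixels in top view region
for (u,v) in [(200,222),(218,219),(233,215),(200,215),(235,205)]:
    print("h",u,v,Wt[v-1:v+2,u-1:u+2].reshape(9,3)[np.argmax(Wt[v-1:v+2,u-1:u+2,2])].round(0))
E
```

```text
top
box 487 [837.9 -66.7] ((99.57341003417969, 101.29340362548828), 70.94097900390625)
 bar 84 [835.9 -65.2 116.1] ((837.3709106445312, -66.31146240234375), (15.885358810424805, 72.01457977294922), 70.14733123779297) 160.59752994763056
box 515 [ 616.5 -190.5] ((100.13213348388672, 101.05886840820312), 70.54499816894531)
 bar 88 [ 616.5 -189.7  117.4] ((615.62890625, -189.87010192871094), (15.787309646606445, 73.49900817871094), 70.33275604248047) 160.18003558449038
box 544 [366.2 191.8] ((100.26564025878906, 99.87838745117188), 73.60350036621094)
 bar 95 [365.6 191.  116.4] ((366.2063903808594, 191.59336853027344), (15.818296432495117, 70.42317199707031), 73.38434600830078) 163.42221527994408
guard 4150 ((641.1046752929688, 176.0546875), (289.3528137207031, 240.39735412597656), 14.024775505065918) [ 98.39159654 105.50135155 113.01285717]
scene
box 1287 [838.9 -65.2] ((100.10437774658203, 101.52068328857422), 70.28124237060547)
 bar 231 [841.1 -67.4 116.8] ((839.0712280273438, -65.50321960449219), (16.399940490722656, 71.7879409790039), 70.46328735351562) -19.536219288845693
box 1093 [ 617.7 -189. ] ((99.9029312133789, 101.5764389038086), 70.08722686767578)
 bar 178 [ 622.1 -190.5  116.9] ((618.1740112304688, -189.38926696777344), (15.825021743774414, 71.42220306396484), 70.2130126953125) -19.844775741884412
box 589 [368.4 193.3] ((100.38097381591797, 103.55424499511719), 73.27771759033203)
 bar 110 [371.  190.2 116.9] ((369.0906982421875, 192.70643615722656), (16.717313766479492, 71.38300323486328), 74.08393859863281) -16.44727318776136
guard 6343 ((641.8941650390625, 177.95748901367188), (289.3345031738281, 245.09776306152344), 13.917750358581543) [102.8429857  106.35451982 110.16556438]
h 200 222 [500. 201. 117.]
h 218 219 [512. 145. 111.]
h 233 215 [534.  91. 114.]
h 200 215 [529. 210. 112.]
h 235 205 [574.  86.  83.]
```

View pics/crop.png

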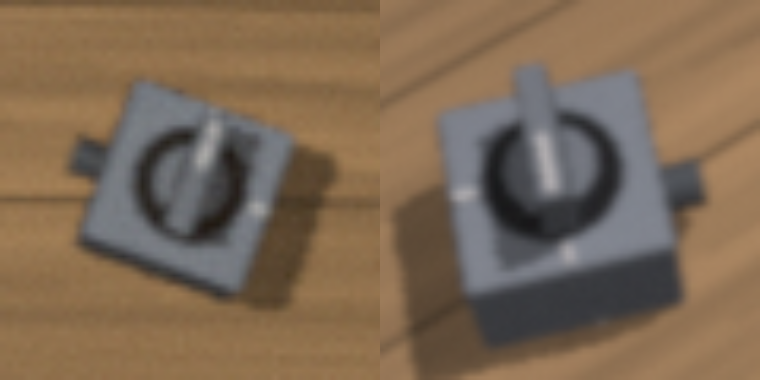

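The crop confirms it: the bar points to the far tick (on), and the free tick is on the right (off). The bar is at (617,-189.5) with yaw -20°. The guard yaw is about 14°, with its bar handle at about (508,144,106) and the hinge at about (770,209,100). The sizes match the description. Moving over the isolator.

Emit:
{"op": "step_arm", "data": {"plan": [[0, 362, -814, 0, 2.4], [0, 362, -814, 0, 2.4], [0, 362, -814, 0, 2.4], [0, 362, -814, 0, 2.4], [0, 362, -814, 0, 2.4], [0, 362, -814, 0, 2.4], [0, 362, -814, 0, 2.4], [0, 362, -814, 0, 2.4]], "squeeze": 50}}

```text
t: 1.1
tcp_pos: [458.9, 166.1, 208.7]
eef_rot: [[-0.941, 0.339, 0.0], [0.339, 0.941, 0.0], [-0.0, 0.0, -1.0]]
contact_force: [1.6, -0.1, 0.3]
gripper_width: 1.002
gripper_force: 0.0
```

Emit:
{"op": "step_arm", "data": {"plan": [[0, 158, -356, 0, 0], [0, 158, -356, 0, 0], [0, 158, -356, 0, 0], [0, 158, -356, 0, 0], [0, 158, -356, 0, 0], [0, 158, -356, 0, 0], [0, 158, -356, 0, 0], [0, 158, -356, 0, 0]]}}

```text
t: 2.1
tcp_pos: [616.1, -188.5, 207.9]
eef_rot: [[-0.94, 0.341, -0.001], [0.341, 0.94, 0.0], [0.001, -0.0, -1.0]]
contact_force: [-0.0, 0.4, 0.3]
gripper_width: 1.0
gripper_force: 0.0
```

Emit:
{"op": "step_arm", "data": {"plan": [[0, 1, -1, -50, 0], [0, 1, -1, -90, 0], [0, 1, -1, -118, 0], [0, 1, -1, -118, 0], [1, 1, -1, -118, 0], [1, 1, -1, -118, 0], [1, 1, -1, -118, 0], [1, 1, -1, -118, 0]]}}

```text
t: 3.1
tcp_pos: [617.8, -189.0, 91.4]
eef_rot: [[-0.941, 0.339, 0.001], [0.339, 0.941, -0.0], [-0.001, 0.0, -1.0]]
contact_force: [-3.0, 1.0, 9.1]
gripper_width: 0.163
gripper_force: 49.1
```

Gripping the bar (14–16 mm). Turning clockwise now.

Emit:
{"op": "step_arm", "data": {"plan": [[1, 0, 0, 0, -10.5], [1, 0, 0, 0, -21], [1, 0, 0, 0, -31], [1, 0, 0, 0, -41], [1, 0, 0, 0, -51], [1, 0, 0, 0, -61], [1, 0, 0, 0, -70], [1, 0, 0, 0, -78]]}}

```text
t: 4.1
tcp_pos: [618.3, -188.6, 91.5]
eef_rot: [[0.141, 0.99, 0.002], [0.99, -0.141, 0.0], [0.001, 0.002, -1.0]]
contact_force: [0.8, 2.1, 4.2]
gripper_width: 0.159
gripper_force: 48.8
```

Emit:
{"op": "step_arm", "data": {"plan": [[1, 0, 0, 0, -7], [1, 0, 0, 0, -12], [1, 0, 0, 0, -12], [1, 0, 0, 0, -12]]}}

```text
t: 4.6
tcp_pos: [618.4, -188.6, 91.5]
eef_rot: [[0.338, 0.941, 0.002], [0.941, -0.339, 0.0], [0.001, 0.002, -1.0]]
contact_force: [0.4, 1.8, 4.3]
gripper_width: 0.161
gripper_force: 48.9
```

Emit:
{"op": "step_arm", "data": {"plan": [[0, 0, 0, 0, 0], [0, 0, 0, 0, 0], [0, 0, 0, 0, 0], [0, 0, 0, 40, 0], [0, 0, 0, 90, 0], [0, 0, 0, 120, 0], [0.4, -20, 55, 120, 10], [0.4, -40, 110, 120, 20]]}}

```text
t: 5.6
tcp_pos: [576.9, -78.2, 210.8]
eef_rot: [[-0.008, 1.0, 0.001], [1.0, 0.008, -0.0], [-0.0, 0.001, -1.0]]
contact_force: [-0.0, 0.5, -0.6]
gripper_width: 0.613
gripper_force: 0.0
```

Emit:
{"op": "step_arm", "data": {"plan": [[0.4, -20, 58, 0, 10], [0.4, -38, 115, 0, 14], [0.4, -50, 150, 0, 14], [0.4, -50, 150, 0, 14], [0.4, -50, 150, 0, 14]]}}

```text
t: 6.22
tcp_pos: [527.6, 70.3, 210.8]
eef_rot: [[-0.245, 0.97, 0.0], [0.97, 0.245, -0.001], [-0.001, 0.0, -1.0]]
contact_force: [-0.4, -0.4, 1.0]
gripper_width: 0.601
gripper_force: 0.0
```

```bash
python3 - <<'E'
from h import *
c=camera("top");s=camera("scene");save("top1",np.vstack([cv2.resize(c["image"][120:250,160:340],(540,390)),cv2.resize(s["image"][100:300,150:400],(250,200))[:,:].copy().repeat(1,0) if 0 else cv2.resize(s["image"][200:290,150:312],(540,200))]))
W=cloud(c);z=W[...,2]
n=np.linalg.norm(W[...,:2]-[617,-189.5],axis=-1)<65
bar=W[n&(z>106)&(z<128)];print(len(bar),cv2.minAreaRect(bar[:,:2].astype(np.float32)))
# stand frame, handle bar
for C in(cloud(dict(np.load("top0.npz"))),cloud(dict(np.load("scene0.npz")))):
    a=np.radians(14);x,y=np.cos(a),np.sin(a)
    L=(C[...,:2]-[508,144])@np.array([[x,-y],[y,x]])
    m=(abs(L[...,0])<22)&(abs(L[...,1])<50)&(C[...,2]>80)&(C[...,2]<130)
    p=C[m];l=L[m];f=np.polyfit(l[:,1],l[:,0],1);print(m.sum(),np.median(l,0),f,np.percentile(p[:,2],[10,50,90]))
    e=(abs(L[...,0])<12)&(abs(L[...,1])<90)&(C[...,2]>85)&(C[...,2]<130)
    print("ends",np.percentile(L[e][:,1],[1,99]))
E
```

```text
91 ((616.38720703125, -190.1612091064453), (70.60103607177734, 16.446678161621094), 69.42610168457031)
107 [-0.64799577  0.86347014] [-0.00191366 -0.75851314] [103.98723555 110.15865527 116.88866471]
ends [-64.91965481  63.39044931]
142 [ 4.03239914 -1.23829906] [3.22710289e-03 3.38129119e+00] [106.81275003 110.85736993 113.56035472]
ends [-65.72171679  61.5405921 ]
```

View pics/top1.png

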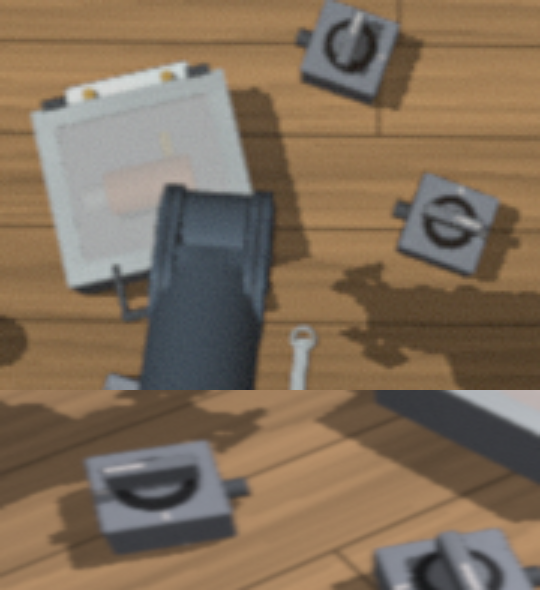

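The isolator handle now lies along the off direction: its bar measures 69.4°, with the pointer towards the right tick, at (470,215) in the view. The handle bar is confirmed at about (509,144,106). Descending onto it.

Emit:
{"op": "step_arm", "data": {"plan": [[0.4, -14, 55, 0, 0], [0.4, -19, 74, 0, 0], [0.4, -19, 74, -50, 0], [0.4, -19, 74, -90, 0], [0.4, -19, 74, -119, 0], [0.4, -19, 74, -119, 0]]}}

```text
t: 7.08
tcp_pos: [507.6, 143.4, 90.1]
eef_rot: [[-0.243, 0.97, -0.003], [0.97, 0.243, -0.002], [-0.001, -0.004, -1.0]]
contact_force: [-0.1, -0.6, 0.2]
gripper_width: 0.601
gripper_force: 0.0
```

Emit:
{"op": "step_arm", "data": {"plan": [[1, 0, 0, 0, 0], [1, 0, 0, 0, 0], [1, 0, 0, 0, 0], [1, 0, 0, 0, 0]], "squeeze": 40}}

```text
t: 7.58
tcp_pos: [508.6, 145.2, 92.2]
eef_rot: [[-0.245, 0.969, 0.001], [0.969, 0.245, 0.0], [0.0, 0.001, -1.0]]
contact_force: [-0.0, -0.0, -0.3]
gripper_width: -0.001
gripper_force: 0.0
```

The fingers closed on nothing, so I'll look.

```bash
python3 - <<'E'
from h import *
s=camera("scene");c=camera("top");save("s2",np.vstack([cv2.resize(s["image"][80:230,220:420],(520,390)),cv2.resize(c["image"][160:250,150:300],(350,210))[:, :].copy() if 0 else cv2.resize(c["image"][150:240,130:360],(520,203))]))
S=monitor.read_state();print(S["tcp_pos"],S["gripper_width"],S["contact_force"])
W=cloud(s);a=np.radians(14);x,y=np.cos(a),np.sin(a)
L=(W[...,:2]-[509,144])@np.array([[x,-y],[y,x]])
m=(abs(L[...,0])<40)&(abs(L[...,1])>28)&(abs(L[...,1])<50)&(W[...,2]>60)&(W[...,2]<160)
for q in np.c_[L[m],W[m][:,2]][::4].round(0): print(q,end=' ')
E
```

```text
[508.48809835 145.11959926  91.94319869] 0.0011044409374180732 [-1.08558157  0.1094861  -0.28510184]
[  7.  38. 106.] [  1. -28. 115.] [  1. -28. 111.] [  1. -33. 111.] [ -2. -43. 113.] [  5. -34. 110.] [  1. -47. 114.] [  5. -33. 104.] [  6. -43. 110.] [  6. -47. 105.]
```

View pics/s2.png

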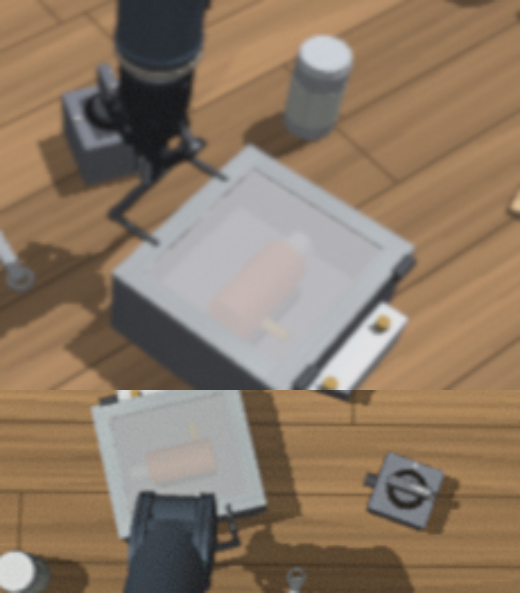

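```bash
python3 - <<'E'
from h import *
s=camera("scene");save("s3",cv2.resize(s["image"][118:170,255:320],(780,590),interpolation=cv2.INTER_CUBIC))
K=s["intrinsics"];T=np.linalg.inv(np.array(s["pose"]))
def pr(p):
    q=T[:3,:3]@np.array(p)+T[:3,3]; return ((K[0][0]*q[0]/-q[2]+K[0][2]-255)*12,(K[1][1]*-q[1]/-q[2]+K[1][2]-118)*590/52)
a=np.radians(14);x,y=np.cos(a),np.sin(a)
for n,p in dict(tcp=monitor.read_state()["tcp_pos"],bar=[509,144,106],barL=[509-y*55,144+x*55,106],barR=[509+y*55,144-x*55,106]).items(): print(n,np.round(pr(p)))
E
```

```text
tcp [252. 397.]
bar [252. 365.]
barL [395. 244.]
barR [104. 491.]
```

View pics/s3.png

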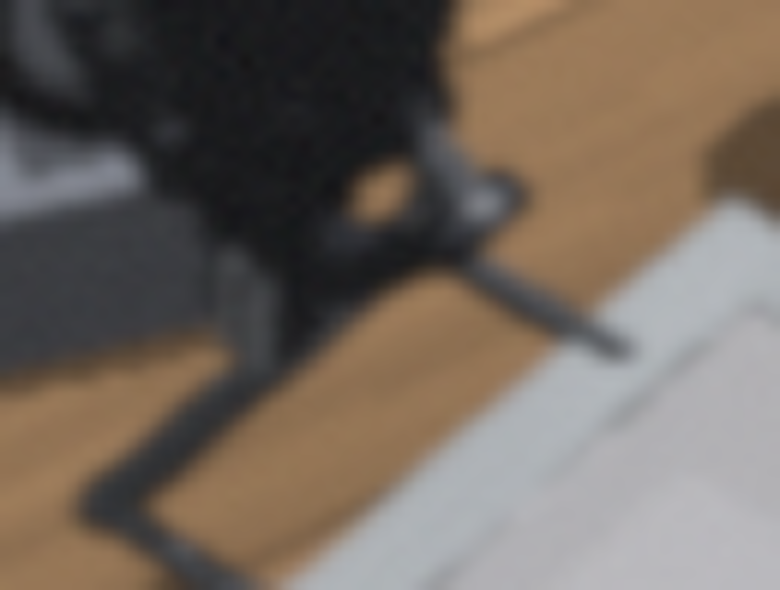

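```bash
python3 - <<'E'
from h import *
s=camera("scene");W=cloud(s)
for u,v in [(245,270),(250,320),(262,350),(500,195),(480,210),(430,140),(350,250),(330,300),(200,400),(300,330),(380,190),(530,290)]:
    p=W[118+round(v*52/590),255+round(u/12)]; print((u,v),p.round(0))
S=monitor.read_state();print(S["gripper_width"],S["gripper_force"],S["joint_pos"])
E
```

```text
(245, 270) [514. 134. 152.]
(250, 320) [517. 137. 137.]
(262, 350) [517. 141. 121.]
(500, 195) [565. 166. 207.]
(480, 210) [567. 157. 207.]
(430, 140) [550. 156. 219.]
(350, 250) [542. 142. 182.]
(330, 300) [542. 140. 166.]
(200, 400) [514. 125. 111.]
(300, 330) [520. 149. 127.]
(380, 190) [406. 272.  -1.]
(530, 290) [530. 211. 109.]
-0.0010895102593393542 0.0 [-0.67880576  0.54994437  0.47056984  1.97736311 -0.37694535  0.69968921
  0.27209933]
```

Emit:
{"op": "step_arm", "data": {"plan": [[0.4, 0, 0, 0, 0], [0.4, 0, 0, 0, 0], [0.4, 0, 0, 0, 0], [0.4, 0, 0, 0, 0]]}}

```text
t: 8.28
tcp_pos: [508.4, 145.0, 91.7]
eef_rot: [[-0.245, 0.97, -0.0], [0.97, 0.245, -0.0], [-0.0, -0.0, -1.0]]
contact_force: [1.1, -0.7, 0.1]
gripper_width: 0.604
gripper_force: 0.0
```

```bash
python3 - <<'E'
from h import *
s=camera("scene");save("s4",cv2.resize(s["image"][118:170,255:320],(780,590),interpolation=cv2.INTER_CUBIC))
W=cloud(s)[118:170,255:320].reshape(-1,3)
S=monitor.read_state();t=S["tcp_pos"];print(t,S["gripper_width"],S["contact_force"])
a=np.radians(14);x,y=np.cos(a),np.sin(a)
L=(W[:,:2]-t[:2])@np.array([[x,-y],[y,x]])
m=(abs(L[:,1])<14)&(abs(L[:,0])<60)&(W[:,2]>75)&(W[:,2]<150)
q=np.c_[L[m],W[m][:,2]].round(0);print(q[np.argsort(q[:,2])].astype(int).tolist())
E
```

```text
[508.40769901 145.0418004   91.68090999] 0.6012358782887761 [ 0.13919872  0.05107109 -0.00626139]
[[6, 2, 104], [50, 11, 104], [7, -13, 105], [53, 12, 105], [50, 6, 105], [58, -13, 105], [58, 1, 106], [7, -4, 106], [54, -12, 106], [56, -2, 107], [-7, 7, 107], [4, 12, 107], [8, -10, 107], [54, -9, 107], [56, -6, 107], [56, 8, 107], [59, -9, 107], [6, -12, 107], [58, 9, 108], [54, -4, 108], [0, 12, 108], [7, 9, 108], [5, 2, 108], [7, 4, 108], [52, -11, 108], [57, -12, 108], [6, -4, 109], [6, -9, 109], [54, 5, 109], [53, -6, 109], [-5, -8, 109], [59, 4, 109], [52, -2, 109], [57, 11, 109], [57, 2, 109], [59, -6, 109], [8, 12, 110], [2, -4, 110], [55, -1, 110], [-3, 12, 110], [5, -7, 110], [4, 4, 110], [-5, 0, 110], [3, -9, 111], [0, -6, 111], [5, -12, 111], [3, -14, 111], [2, 5, 112], [5, 7, 112], [7, 4, 112], [-2, -4, 112], [5, 11, 113], [3, -1, 113], [-3, -6, 113], [3, 14, 113], [0, 12, 113], [0, 7, 113], [-1, -9, 113], [-1, 0, 113], [1, 2, 113], [-1, 5, 114], [2, -13, 114], [6, -4, 114], [1, -3, 114], [-1, 13, 115], [-28, 10, 115], [-27, -6, 116], [-27, -1, 116], [-27, -10, 119], [31,
[... 796 characters left out ...]
26, 6, 137], [-28, 3, 138], [33, -13, 139], [33, -8, 139], [40, -3, 139], [-27, -2, 140], [-38, -7, 140], [-28, -9, 140], [31, -6, 140], [27, -10, 140], [-26, -7, 140], [-30, -12, 140], [-40, -4, 140], [-28, -1, 141], [32, -11, 141], [39, -6, 141], [-26, 10, 142], [39, 2, 143], [-33, -8, 143], [31, -6, 144], [27, -10, 144], [-26, -8, 144], [35, -7, 144], [-24, 3, 145], [-27, 11, 145], [40, -4, 145], [-27, 2, 145], [32, -12, 145], [-39, -6, 146], [-30, -13, 146], [-27, -11, 146], [39, -3, 147], [39, -8, 147], [35, -7, 147], [-27, 2, 148], [-25, 4, 148], [-33, -8, 148], [31, -11, 148], [37, -1, 148], [-28, -10, 149], [27, -10, 149], [31, -7, 149], [38, -6, 149], [-26, -4, 149], [-26, -8, 149]]
```

View pics/s4.png

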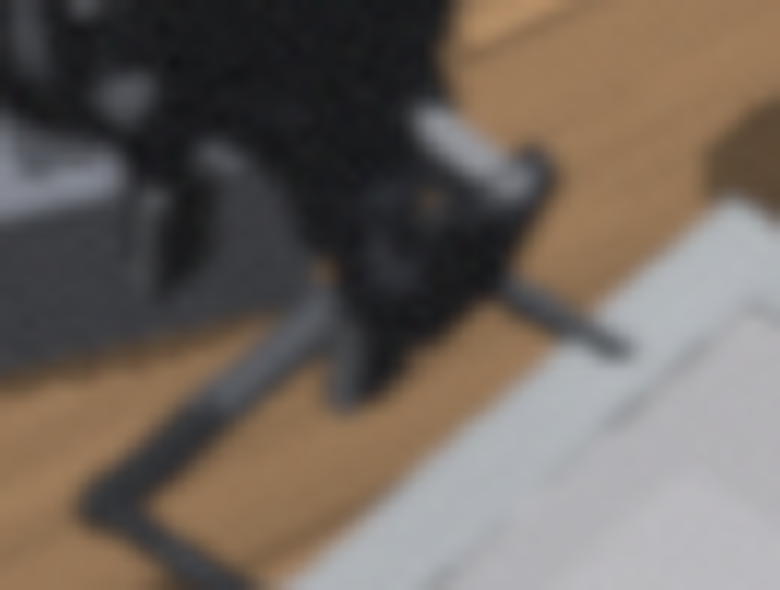

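With the fingers open, the bar lies centred between them (x' about +1 mm). The fingertips end near z 115–120, at about (345,400) in the crop, so they are above the bar and sit about 20 mm higher than the TCP reading implies. Descending 24 mm more and closing.

Emit:
{"op": "step_arm", "data": {"plan": [[0.4, 1, 0, -12, 0], [0.4, 1, 0, -24, 0], [0.4, 1, 0, -24, 0], [1, 1, 0, -24, 0], [1, 1, 0, -24, 0], [1, 1, 0, -24, 0], [1, 1, 0, -24, 0]]}}

```text
t: 9.2
tcp_pos: [509.4, 145.0, 68.0]
eef_rot: [[-0.245, 0.97, 0.0], [0.97, 0.245, 0.0], [0.0, 0.0, -1.0]]
contact_force: [-1.8, -0.4, 4.8]
gripper_width: 0.148
gripper_force: 39.1
```

Emit:
{"op": "step_arm", "data": {"plan": [[1, 1.6, 0.4, 23.5, 0], [1, 5, 1.2, 47, 0], [1, 10.4, 2.6, 70, 0], [1, 17.8, 4.4, 92, 0], [1, 27, 6.7, 113.5, 0], [1, 27, 6.7, 113.5, 0]], "squeeze": 60}}

```text
t: 9.95
tcp_pos: [535.0, 151.4, 181.7]
eef_rot: [[-0.245, 0.97, -0.003], [0.97, 0.245, -0.0], [0.001, -0.003, -1.0]]
contact_force: [-7.5, -3.1, 0.3]
gripper_width: 0.133
gripper_force: 58.7
```

Emit:
{"op": "step_arm", "data": {"plan": [[1, 10, 2.5, 20.5, 0], [1, 22.5, 5.6, 40, 0], [1, 36.5, 9.1, 58.5, 0], [1, 46, 11.5, 69, 0], [1, 46, 11.5, 69, 0], [1, 46, 11.5, 69, 0]]}}

```text
t: 10.7
tcp_pos: [578.7, 162.2, 250.0]
eef_rot: [[-0.244, 0.97, -0.007], [0.97, 0.244, -0.001], [0.001, -0.007, -1.0]]
contact_force: [-17.0, -3.7, 11.4]
gripper_width: 0.138
gripper_force: 59.3
```

```bash
python3 - <<'E'
from h import *
s=camera("scene");c=camera("top");save("fin",np.vstack([s["image"],c["image"]])[:,:],0.75)
S=monitor.read_state();print(S["t"],S["tcp_pos"],S["gripper_width"],S["gripper_force"],S["contact_force"],np.abs(S["dq"]).max())
h=np.array([770,209.,100]);a=np.radians(14);x,y=np.cos(a),np.sin(a)
for n,C in(("s",s),("t",c)):
    W=cloud(C);L=(W[...,:2]-h[:2])@np.array([[x,-y],[y,x]]);z=W[...,2]-100
    m=(abs(abs(L[...,1])-109)<9)&(L[...,0]<-40)&(L[...,0]>-160)&(z>20)&(z<200)
    print(n,m.sum(),np.degrees(np.arctan(-np.polyfit(L[m][:,0],z[m],1)[0])))
W=cloud(c);b=W[(np.linalg.norm(W[...,:2]-[617,-189.5],axis=-1)<65)&(W[...,2]>106)&(W[...,2]<128)];print(cv2.minAreaRect(b[:,:2].astype(np.float32)))
E
```

```text
10.8 [578.69407202 162.23312708 250.00820664] 0.13698196915082747 59.31640326976776 [-16.17614082  -3.76511586  11.72206457] 0.0017315460091233352
s 692 41.44698777169138
t 188 41.64887131868832
((616.7188110351562, -190.6738739013672), (71.14442443847656, 17.05887222290039), 70.54942321777344)
```

View pics/fin.png

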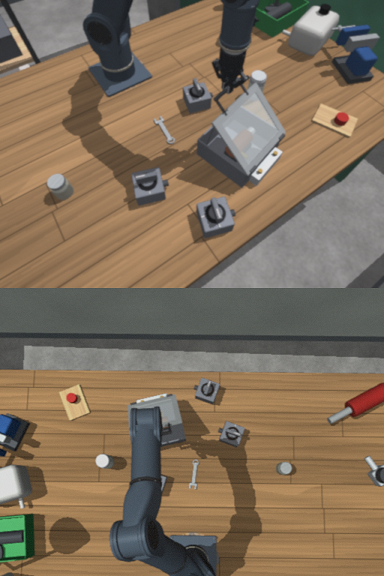

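The guard stands at about 41.5° in the gripper and the isolator is off. The can, jar and wrench look undisturbed. A small correction will relieve the radial push and bring the angle nearer 45°.

Emit:
{"op": "step_arm", "data": {"plan": [[1, 1, 0, 3, 0], [1, 2, 0.5, 7, 0], [1, 2, 0.5, 7, 0], [1, 2, 0.5, 7, 0], [1, 2, 0.5, 7, 0]]}}

```text
t: 11.42
tcp_pos: [584.7, 163.7, 256.6]
eef_rot: [[-0.245, 0.97, 0.0], [0.97, 0.245, -0.0], [-0.0, -0.0, -1.0]]
contact_force: [5.5, -0.4, -10.7]
gripper_width: 0.136
gripper_force: 58.7
```

```bash
python3 - <<'E'
from h import *
h=np.array([770,209.,100]);a=np.radians(14);x,y=np.cos(a),np.sin(a)
for n in("scene","top"):
    W=cloud(camera(n));L=(W[...,:2]-h[:2])@np.array([[x,-y],[y,x]]);z=W[...,2]-100
    m=(abs(abs(L[...,1])-109)<9)&(L[...,0]<-40)&(L[...,0]>-160)&(z>20)&(z<200)
    g=np.degrees(np.arctan(-np.polyfit(L[m][:,0],z[m],1)[0]));print(n,g)
S=monitor.read_state();f=S["contact_force"];print(S["t"],f,S["gripper_force"],np.abs(S["dq"]).max())
if 40<g<49 and S["gripper_force"]>20 and np.linalg.norm(f)<30: print(order.close_job())
E
```

```text
scene 43.14035457621484
top 42.84339052638213
11.525 [  5.3458517   -0.15221305 -10.67146734] 58.719996213912964 0.0014030985179611848
the job is handed in; nothing more can be done
None
```

The job is handed in: the isolator is in its off position, the guard is held still at about 43° open in the gripper, and the wrench, can and jar look undisturbed in the last pictures.

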